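# Hold a set-screw collar on the flat of a drive shaft

### The job

First pinch the drive unit's bare upright shaft and turn it until its flat faces the index rib at the unit's front; only then slide the collar with the set screw over it, screw to the flat. Finish while still holding the collar: upright, its top level with the shaft's end, pressed lightly towards the unit's back so that the screw's tip bears on the flat. Leave the plain spacer ring and the beaker alone.

Things in the scene. Friction and masses are not known exactly. Their poses are not given: they have to be found in the camera images.
- drive_unit: grey box-shaped bench drive unit, fixed, 110 x 110 mm, 69 mm high, with a bearing cap (42 mm diameter, to 76 mm) round the shaft; origin at the centre of its underside, under the shaft's axis; z up; front towards its own -x, with a black knob and rocker; on the top plate a raised index rib, 24 x 5 mm, to 74 mm, lies 24 to 48 mm in front of the axis
- shaft: upright steel shaft, 20 mm diameter, over the unit's origin; own origin on the axis at 76 mm height. Turns with slight friction (0.05 N m), stays where left. Its flat faces its own -x, 5.5 mm from the axis (15.5 mm across flat and round), from the upper end 48 mm down to a step at 92 mm height. At the start it is turned 0.5 to 1.4 rad anticlockwise (from above) from the unit's front
- shaft_flat (a point): the middle of the flat, 5.5 mm from the axis, 24 mm below the shaft's end; axes as shaft. It faces the index rib when its own x axis is parallel to the drive unit's x axis
- shaft_end (a point): centre of the shaft's upper end, 140 mm above the worktop (end chamfered 1.5 mm); axes as shaft
- collar: loose aluminium collar standing on the worktop, 34 mm high, 36 mm outside diameter, round bore 23 mm right through (countersunk 1.5 mm), about 0.15 kg; two wrench faces, 18 mm wide and 38 mm apart, on its own +y and -y sides are the place to grip it; origin at the centre of its underside, z up; the set screw is on its own -x side
- collar_top (a point): centre of the collar's upper face, 34 mm above its origin
- set_screw: dark set screw, fixed in the collar 17 mm above its underside, on its -x side: outside a round head, 13 mm diameter, out to 22.5 mm from the collar's axis; inside a flat tip 12 mm wide, 18 mm high, reaching to 7 mm from the axis: the collar passes over the shaft only with the tip over the flat, 1.5 mm to spare all round. Origin on the collar's axis; axes as the collar's
- spacer: bystander: loose plain aluminium ring without screw or flats, 38 mm outside diameter, 26 mm high; origin at the centre of its underside
- beaker: bystander: loose small glass beaker, 57 x 53 mm, 70 mm high, standing at the back; origin at the centre of its underside

How it is judged:
By the outcome, as a careful person would: the job done as asked, in the order asked, and still so for the second after the job is handed in, while the arm keeps its last pose, push and grip.
It also fails if it takes over 61 s, if anything falls off the work surface, if the arm or the gripper's body presses on something with over 40 N, if the wrist force passes 120 N, or if a joint passes its speed limit or range.

### The arm

A 6-joint arm with a two-finger parallel gripper is mounted at the origin on the work surface; the furniture and walls round the work are solid. World frame = base frame: x ahead of the robot, y to its left, z up, the work surface at z = 0. Lengths are in m, angles in rad, forces in N, time in s.
With the tool pointing down it reaches from about 0.275 to 0.825 m from the base axis. Payload 4.9 kg.
Tool frame: the origin (TCP) lies at the very end of the fingers, on their centre line; the grasp point (between the pads) lies 19 mm behind it; z points along the fingers, y is the direction in which the jaws open and shut (so a half turn about z gives the same grasp; the last joint's range is limited). The gripper opens to 85 mm and grips with 20 to 120 N. Pads are 22 mm wide; open, the fingers measure 114 mm over their backs; the gripper's body (76 mm by 85 mm) begins 54 mm behind the grasp point. The pads swing forward as they close: fully open they stand 13 mm farther back than shut.
Start: joints at [0.97, 0.326, -0.193, 1.052, 0, 1.437], TCP at [0.248, 0.491, 0.231] pointing down, gripper open.
Joint ranges: [-2.65, 2.65], [-0.97, 1.79], [-1.3, 1.35], [-1.93, 2.1], [-1.47, 1.37], [-3.14, 3.14]. Speed limits (rad/s): [2.57, 2.57, 3.14, 3.14, 3.14, 3.14].

### API

Orientations are given as a rotation vector (axis times angle).
In Python, from cell import * gives the robot as it stands.
- The arm moves only by the tool play_rows, never from a script. Its argument "increments" is one flat list of numbers, 5 for each row, row after row: the finger opening in m, from 0 to 0.0854, then the shift along the tool's x, y, z in m, then the turn about the tool's z in rad. In form: [claw, x, y, z, twist, claw, x, y, z, twist, ...]. A call has 1 to 5 rows; each row shifts and turns the commanded pose from where the row before left it, along the tool's axes as they then stand; what a row does not reach is not made up. A row lasts 1/10 s, in which the tool goes at most 50 mm and 8.59 degrees, less where a joint would pass 70% of its speed; a pose out of reach is approached as far as the arm can. A call is refused whole if a number of a shift passes 0.05 or a number of a turn 0.15, either way. A call with a gripper value outside its range is refused whole. The fingers move at their own pace and stop on an object; "grip_force" is the grip in N (left out, the last holds). Time passes only in rows, so rows that do not move let the fingers close. It gives the time, the measured TCP pose, the force and the opening at its end, in the units of the state.
- get_obs(): the state, without advancing time (a new reading comes with each control period).
- snapshot(name): name is "scene" or "side" or "wrist"; returns a dict with "frame" (480x640x3 uint8, blue, green, red), "z_map" (480x640 float32, m along the optical axis (not along the pixel's ray), 0 where there is no reading), "camera_matrix" (3x3 intrinsics, pixels), "world_to_cam" (4x4, takes a point from world to camera coordinates); the wrist camera has in their place "T_tool_cam" (4x4, takes a point from camera to tool coordinates, whose origin is the TCP and whose axes are the flange's). Camera axes: x right, y down, z forward; pixel columns grow to the right and rows downward; lengths in m; the calibration is good to about 2 mm. A picture is of the moment at which its call begins: read the wrist's pose just before it.
- close_job(): hands the job in, once; it reports no verdict.
The state is a dict: "time": time; "joint_positions": joint angles; "qd": joint speeds; "tau": joint torques, N m; "ee_pos": TCP position; "orientation": TCP orientation; "force": force on the tool from outside, world axes, zero at the start; "ft_torque": the same for the moment, N m; "width": opening from 0.0 (shut) to 1.0 (fully open).
Only numpy, scipy, OpenCV 4.12 (cv2) and the standard library are available. Lean on these libraries where they do the work, as an engineer would, in place of code of your own. Each camera call takes 0.05 s, during which the arm holds its last target.

## Working session

There is one attempt and no reset: what is moved stays moved. The work goes in short steps, Python scripts to look and compute and a tool call to move; the robot and the scene stay as the last step left them, time stands still between calls to the robot, and variables do not carry over. Pictures are saved under pics/ and viewed, and the job is handed in when it is done.

Besides the shell and the picture viewer there is one more tool, called after "Request:" in YAML: its name, and indented under it one key for each argument. play_rows: Moves the arm, as the interface text tells. Its arguments: {"type":"object","properties":{"increments":{"type":"array"},"grip_force":{"type":"number"}},"required":["increments"]}

```bash
mkdir -p pics; ls; python3 - <<'E'
from cell import *
import cv2,numpy as np
o=get_obs();print({k:np.round(v,3) for k,v in o.items()})
for n in ["scene","side","wrist"]:
    s=snapshot(n);cv2.imwrite(f"pics/{n}0.png",s["frame"]);np.savez(f"{n}0.npz",**s)
    print(n,s["camera_matrix"].round(1).tolist(),[ (k,np.round(v,3).tolist()) for k,v in s.items() if k in("world_to_cam","T_tool_cam")])
E
```

```text
pics
{'time': np.float64(0.0), 'joint_positions': array([ 0.97 ,  0.327, -0.194,  1.052, -0.   ,  1.437]), 'qd': array([ 0.001,  0.001,  0.   , -0.001, -0.001,  0.   ]), 'tau': array([ 1.0000e-03, -4.4340e+01,  2.6244e+01,  1.6000e-02, -0.0000e+00,
       -0.0000e+00]), 'ee_pos': array([0.247, 0.491, 0.23 ]), 'orientation': array([-7.260e-01, -3.056e+00,  3.000e-03]), 'force': array([ 0.107, -0.038,  0.189]), 'ft_torque': array([ 0.025, -0.045, -0.003]), 'width': np.float64(1.005)}
scene [[459.1, 0.0, 316.9], [0.0, 459.1, 238.8], [0.0, 0.0, 1.0]] [('world_to_cam', [[-0.887, -0.462, -0.017, 0.373], [-0.255, 0.519, -0.816, 0.354], [0.386, -0.719, -0.578, 0.497], [0.0, 0.0, 0.0, 1.0]])]
side [[510.6, 0.0, 322.8], [0.0, 510.6, 229.7], [0.0, 0.0, 1.0]] [('world_to_cam', [[0.973, -0.231, 0.008, -0.589], [-0.077, -0.36, -0.93, 0.045], [0.217, 0.904, -0.368, 1.016], [0.0, 0.0, 0.0, 1.0]])]
wrist [[404.4, 0.0, 324.2], [0.0, 404.4, 247.1], [0.0, 0.0, 1.0]] [('T_tool_cam', [[-0.0, -0.945, -0.327, 0.085], [1.0, 0.0, -0.001, 0.0], [0.001, -0.327, 0.945, -0.142], [0.0, 0.0, 0.0, 1.0]])]
```

View pics/scene0.png

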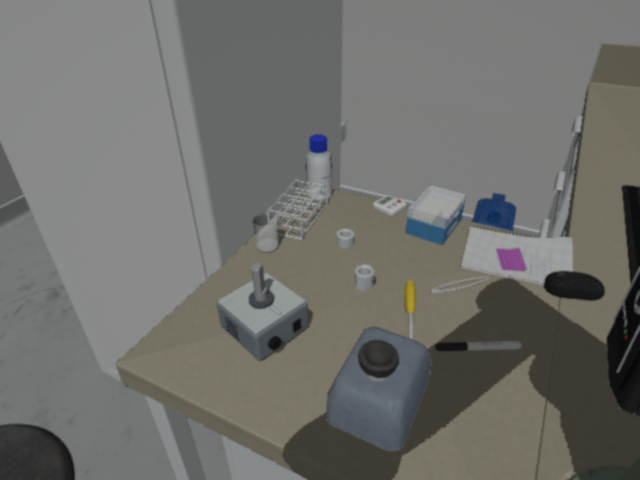

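View pics/side0.png

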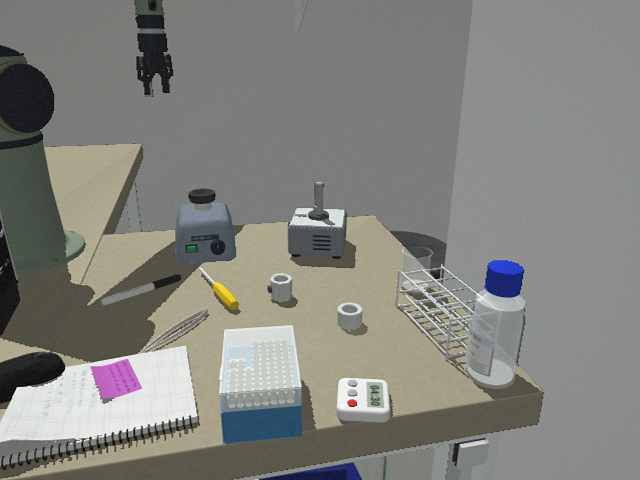

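View pics/wrist0.png

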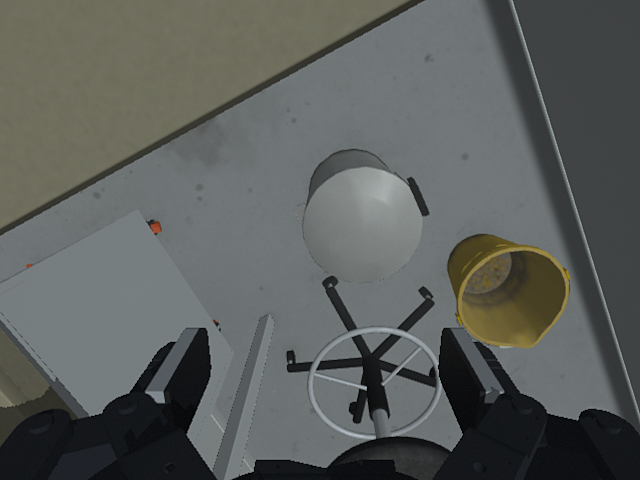

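The scene view shows the drive unit at about (262,315) with its shaft end at (257,265), the collar at (364,278), the spacer at (345,238) and the beaker at (265,232). In the side view the shaft end is at (319,184), and the collar is at (281,288) with its screw at (270,289).

```bash
cat > h.py <<'E'
import numpy as np,cv2
from scipy.spatial.transform import Rotation as R
def cloud(s,T_wt=None):
    K=s["camera_matrix"];z=s["z_map"].astype(float)
    v,u=np.mgrid[0:480,0:640]
    P=np.stack([(u-K[0,2])/K[0,0]*z,(v-K[1,2])/K[1,1]*z,z,np.ones_like(z)],-1)
    M=np.linalg.inv(s["world_to_cam"]) if "world_to_cam" in s else T_wt@s["T_tool_cam"]
    return (P@M.T)[...,:3]
def Twt(o):
    T=np.eye(4);T[:3,:3]=R.from_rotvec(o["orientation"]).as_matrix();T[:3,3]=o["ee_pos"];return T
E
python3 - <<'E'
from h import *
for n,pts in [("scene",dict(shaft=(257,267),shmid=(260,285),collar=(364,268),cfront=(364,283),spacer=(345,233),desk=(330,300),plate=(285,295),knob=(275,342))),("side",dict(shaft=(319,185),shmid=(319,200),collar=(283,279),screw=(270,289),cb=(285,293),spacer=(350,309),desk=(330,350)))]:
    s=dict(np.load(n+"0.npz"));C=cloud(s)
    for k,(u,v) in pts.items(): print(n,k,C[v,u].round(4))
    for nm,lo,hi in [("shaft",.10,.15),("plate",.062,.0715)]:
        pass
    m=(C[...,2]>.1)&(C[...,2]<.145)&(s["z_map"]>0)
    # shaft cluster
    sh=C[{'scene':(280,260),'side':(200,319)}[n]]
    d=np.linalg.norm(C[...,:2]-sh[:2],axis=-1)
    q=C[m&(d<.04)];print(n,"shaft pts",len(q),q.mean(0),q.min(0),q.max(0))
    q=C[(abs(C[...,2]-.069)<.003)&(d<.09)];print("plate",len(q),cv2.minAreaRect(q[:,:2].astype(np.float32)*1000))
E
```

```text
scene shaft [ 0.5724 -0.0974  0.1396]
scene shmid [ 0.5673 -0.0931  0.1084]
scene collar [ 0.4729 -0.2966  0.0289]
scene cfront [ 0.459  -0.2644  0.0215]
scene spacer [ 0.5608 -0.4018  0.0182]
scene desk [ 0.5046 -0.2143  0.0016]
scene plate [ 0.5443 -0.1267  0.0693]
scene knob [ 0.5207 -0.0535  0.0405]
scene shaft pts 298 [ 0.57180878 -0.09469087  0.12448652] [ 0.56634966 -0.10857242  0.10003875] [ 0.58402672 -0.087779    0.14229907]
plate 2220 ((572.8732299804688, -97.44407653808594), (104.71887969970703, 107.33895111083984), 71.41465759277344)
side shaft [ 0.5713 -0.1078  0.1361]
side shmid [ 0.5716 -0.1073  0.1052]
side collar [ 0.4715 -0.2737  0.0256]
side screw [ 0.4466 -0.2933  0.0197]
side cb [ 0.4699 -0.303   0.0147]
side spacer [ 0.5588 -0.3792  0.0169]
side desk [ 5.084e-01 -4.544e-01  5.000e-04]
side shaft pts 195 [ 0.57046751 -0.10441613  0.12211555] [ 0.56378692 -0.11289863  0.1001817 ] [ 0.58146248 -0.09069822  0.14058673]
plate 760 ((570.5894165039062, -101.34963989257812), (105.71747589111328, 102.20504760742188), 72.24332427978516)
```

```bash
python3 - <<'E'
import cv2
a=cv2.imread("pics/scene0.png")[225:365,205:395];b=cv2.imread("pics/side0.png")[170:340,250:380]
cv2.imwrite("pics/a1.png",cv2.resize(a,None,fx=4,fy=4,interpolation=cv2.INTER_CUBIC));cv2.imwrite("pics/b1.png",cv2.resize(b,None,fx=3.5,fy=3.5,interpolation=cv2.INTER_CUBIC))
E
```

```text
(no output)
```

View pics/a1.png

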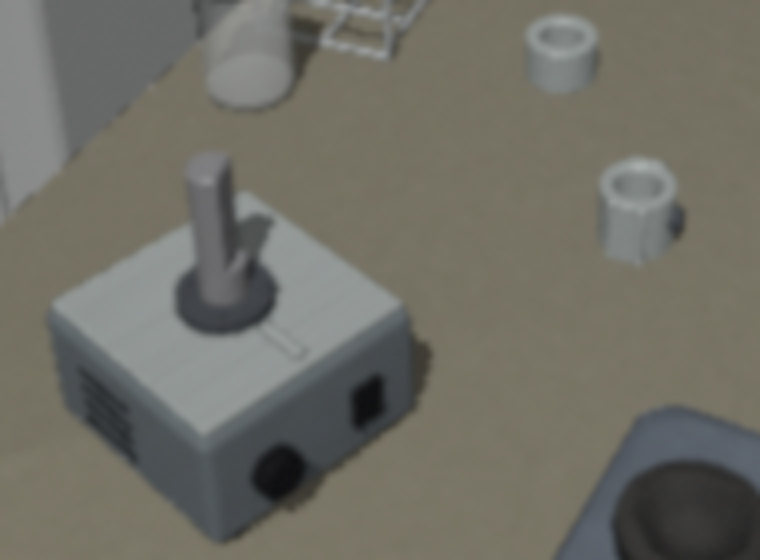

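View pics/b1.png

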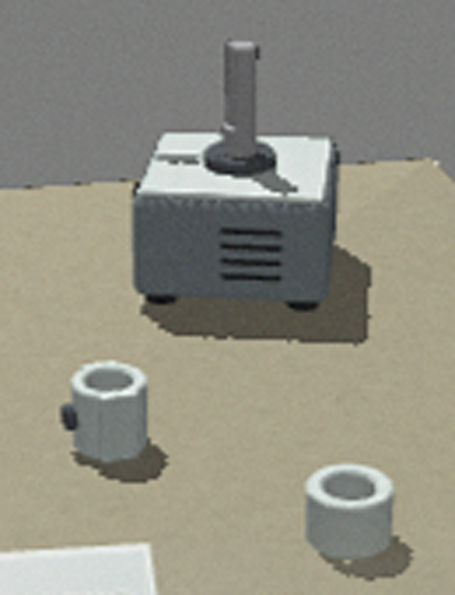

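```bash
cat >> h.py <<'E'
def state():
    from cell import get_obs
    o=get_obs();T=Twt(o);return o,T
def goto(p,xang,o=None):
    """print tool-frame shift & twist needed from measured pose to world p, tool-x heading xang(deg), tool down"""
    T=Twt(o);a=np.degrees(np.arctan2(T[1,0],T[0,0]))
    d=T[:3,:3].T@(np.array(p)-T[:3,3])
    tw=-((xang-a+180)%360-180)
    print("t %.2f pos"%o["time"],T[:3,3].round(4),"xang %.2f"%a,"tilt %.3f"%np.degrees(np.arccos(-T[2,2])),"| shift(now axes)",d.round(4),"twist %.4f rad"%np.radians(tw),"| F",np.round(o["force"],1),"w %.4f"%(o["width"]*.0854),"j",np.round(o["joint_positions"],2))
E
python3 - <<'E'
from h import *
s=dict(np.load("scene0.npz"));C=cloud(s)
q=C[320:460,325:440].reshape(-1,3);q=q[(q[:,2]>.02)&(abs(q[:,0])<2)];print("grinder",q.min(0),q.max(0))
from cell import *
o=get_obs();goto([.572,-.099,.24],130,o)
E
```

```text
grinder [ 0.22883941 -0.12212754  0.02004695] [0.40613553 0.34595447 0.58230955]
t 0.15 pos [0.2472 0.4908 0.2307] xang 153.26 tilt 0.079 | shift(now axes) [-0.5554 -0.3806 -0.0089] twist 0.4059 rad | F [ 0.2 -0.1 -0.5] w 0.0858 j [ 0.97  0.33 -0.19  1.05  0.    1.44]
```

Request:
play_rows:
  increments: [0.0854,-0.02,-0.01,-0.03,0,0.0854,-0.04,-0.027,-0.02,0,0.0854,-0.04,-0.027,0,0,0.0854,-0.04,-0.027,0,0,0.0854,-0.04,-0.027,0,0]

```text
time: 0.65
ee_pos: [0.3546, 0.305, 0.2805]
orientation: [0.725, 3.056, 0.0]
force: [1.0, 0.4, -1.1]
width: 0.999
```

Request:
play_rows:
  increments: [0.0854,-0.04,-0.027,0,0,0.0854,-0.04,-0.027,0,0,0.0854,-0.04,-0.027,0,0,0.0854,-0.04,-0.027,0,0,0.0854,-0.04,-0.027,0,0]

```text
time: 1.15
ee_pos: [0.4725, 0.0941, 0.2804]
orientation: [-0.727, -3.056, -0.0]
force: [0.9, 0.9, 0.1]
width: 0.997
```

Request:
play_rows:
  increments: [0.0854,-0.04,-0.027,0,0,0.0854,-0.04,-0.027,0,0,0.0854,-0.04,-0.027,0,0,0.0854,-0.04,-0.027,0,0,0.0854,-0.015,-0.02,0,0]

```text
time: 1.65
ee_pos: [0.5723, -0.1005, 0.2795]
orientation: [0.73, 3.055, -0.001]
force: [-0.1, -0.4, -0.4]
width: 0.995
```

Request:
play_rows:
  increments: [0.0854,0,0,0,0.13,0.0854,0,0,0,0.13,0.0854,0,0,0,0.13,0.0854,0,0,0.03,0,0.0854,0,0,0,0]

```text
time: 2.15
ee_pos: [0.5684, -0.0964, 0.247]
orientation: [-1.302, -2.852, 0.001]
force: [0.7, 0.4, -0.1]
width: 1.0
```

```bash
python3 - <<'E'
from h import *
from cell import *
o=get_obs();goto([.572,-.099,.24],130,o)
s=snapshot("wrist");s["T"]=Twt(o);np.savez("w1.npz",**s);cv2.imwrite("pics/w1.png",s["frame"])
E
```

```text
t 2.15 pos [ 0.5684 -0.0964  0.247 ] xang 130.91 tilt 0.374 | shift(now axes) [-0.0043  0.0011  0.0069] twist 0.0158 rad | F [ 0.7  0.4 -0.1] w 0.0854 j [-0.3   0.37 -0.09  1.12 -0.    0.56]
```

View pics/w1.png

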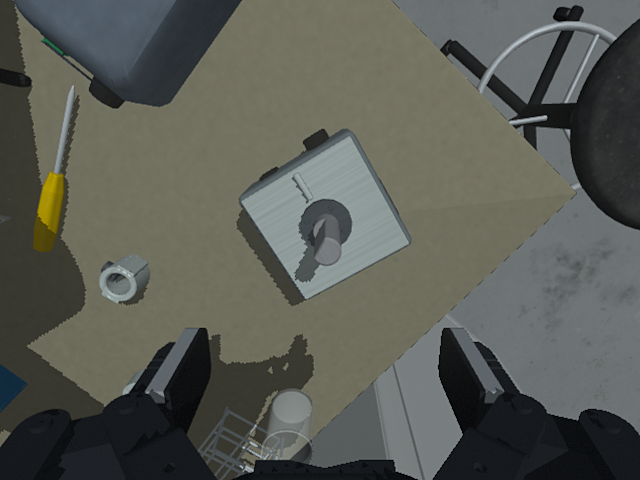

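The wrist view shows the plate at (245-410, 130-300), the rib at (302,187), the cap at (326,225), the shaft end at (327,252) and the collar at (123,280).

```bash
python3 - <<'E'
from h import *
s=dict(np.load("w1.npz"));C=cloud(s,s["T"]);f=s["frame"]
cv2.imwrite("pics/w1z.png",cv2.resize(f[120:310,235:420],None,fx=3.1,fy=3.1,interpolation=cv2.INTER_CUBIC))
cv2.imwrite("pics/w1c.png",cv2.resize(f[240:320,80:170],None,fx=6,fy=6,interpolation=cv2.INTER_CUBIC))
d=np.hypot(C[...,0]-.572,C[...,1]+.099)
for h in (.069,.074,.076): print(h,((abs(C[...,2]-h)<.0008)&(d<.1)).sum())
m=(abs(C[...,2]-.069)<.003)&(d<.09);q=C[m];r=cv2.minAreaRect(q[:,:2].astype(np.float32)*1000);print("plate z",np.median(q[:,2]),r)
m=(C[...,2]>.1355)&(C[...,2]<.145)&(d<.03);q=C[m];print("end",len(q),q.mean(0),q.min(0),q.max(0),cv2.minAreaRect(q[:,:2].astype(np.float32)*1000))
dc=np.hypot(C[...,0]-.47,C[...,1]+.288)
m=(C[...,2]>.030)&(C[...,2]<.038)&(dc<.035);q=C[m];print("collar top",len(q),q.mean(0),cv2.minEnclosingCircle(q[:,:2].astype(np.float32)*1000))
m=(C[...,2]>.012)&(C[...,2]<.024)&(dc<.035)&(dc>.0195)
print("collar side",C[m].mean(0))
E
```

```text
0.069 7773
0.074 284
0.076 745
plate z 0.06853475879638243 ((571.3189086914062, -99.14797973632812), (104.59822082519531, 103.5848617553711), 71.77832794189453)
end 593 [ 0.57294333 -0.09859416  0.13919433] [ 0.56518185 -0.10949922  0.13566549] [ 0.58183271 -0.08930043  0.14140573] ((574.0992431640625, -99.11271667480469), (15.583285331726074, 20.25475311279297), 13.714142799377441)
collar top 765 [ 0.46669336 -0.28376854  0.03323294] ((466.82586669921875, -284.1870422363281), 20.519453048706055)
collar side [ 0.45893679 -0.27188548  0.01865032]
```

View pics/w1z.png

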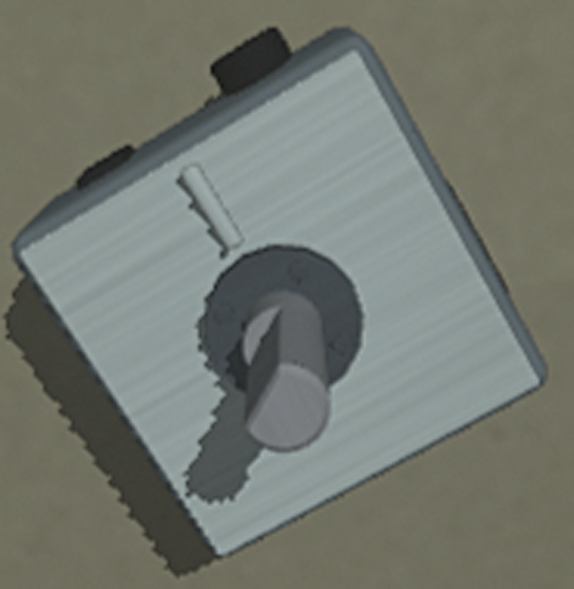

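View pics/w1c.png

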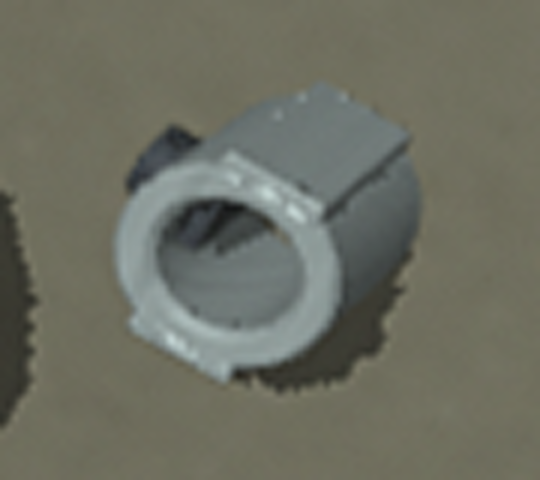

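```bash
python3 - <<'E'
from h import *
s=dict(np.load("w1.npz"));C=cloud(s,s["T"])
d=np.hypot(C[...,0]-.5718,C[...,1]+.0994)
u=np.array([-np.cos(np.radians(18.2)),np.sin(np.radians(18.2))])
D=C[...,:2]-[.5718,-.0994];a=D@u;l=D@np.array([u[1],-u[0]])
m=(C[...,2]>.0725)&(C[...,2]<.076)&(a>.0225)&(a<.05)&(abs(l)<.008)
q=C[m];print("rib",len(q),"along",a[m].min(),a[m].max(),"lat",l[m].min(),l[m].max(),l[m].mean(), q.mean(0))
v=cv2.fitLine(q[:,:2].astype(np.float32)*1000,cv2.DIST_L2,0,.01,.01).ravel();print("rib ang",np.degrees(np.arctan2(v[1],v[0])))
# end-cap of flat: fit
# plate edge lines
P=C[(abs(C[...,2]-.069)<.003)&(d<.09)][:,:2].astype(np.float32)*1000
h=cv2.convexHull(P).reshape(-1,2);
D=(P-[571.8,-99.4])
for k in range(4):
    th=np.radians(-18.2+90*k);n=np.array([np.cos(th),np.sin(th)]);t=np.array([-n[1],n[0]])
    A=D@n;B=D@t;xs=[];ys=[]
    for b in range(-40,41,4):
        mm=abs(B-b)<2
        if mm.sum()>3: xs.append(b);ys.append(A[mm].max())
    c=np.polyfit(xs,ys,1);print("edge",k,c[1],"dang",np.degrees(np.arctan(c[0])),"n ang",np.degrees(th)-np.degrees(np.arctan(c[0])))
# shaft flat face
m=(C[...,2]>.095)&(C[...,2]<.137)&(d<.014)
q=C[m];
for lo in (150,170,180,190,200,210):pass
n0=np.radians(192);n=np.array([np.cos(n0),np.sin(n0)]);t=np.array([-n[1],n[0]])
D=q[:,:2]-[.5718,-.0994];A=D@n;B=D@t
mm=(A>.003)&(abs(B)<.007);c=np.polyfit(B[mm],A[mm],1) if mm.sum()>10 else None;print("flat",mm.sum(),c, np.degrees(np.arctan(c[0])) if c is not None else 0)
cc=np.array([.4668,-.2842]);D=C[...,:2]-cc
for it,g in enumerate([97.]):
    n=np.array([np.cos(np.radians(g)),np.sin(np.radians(g))]);A=D@n;B=D@np.array([-n[1],n[0]])
    m=(A>.0165)&(A<.023)&(abs(B)<.0085)&(C[...,2]>.004)&(C[...,2]<.030)
    c=np.polyfit(B[m],A[m],1);print("wrench",m.sum(),c,"normal",g-np.degrees(np.arctan(c[0])))
m=(C[...,2]>.031)&(C[...,2]<.037)&(np.hypot(D[...,0],D[...,1])<.025);print("top rect",cv2.minAreaRect(C[m][:,:2].astype(np.float32)*1000),C[m][:,2].mean())
E
```

```text
rib 158 along 0.023817636284077643 0.04760228506785856 lat -0.002275878423807848 0.0026810189289708957 0.00014638494777502442 [ 0.53799731 -0.08813215  0.07346119]
rib ang -18.419722
edge 0 50.84187962540714 dang 0.33081559333568533 n ang -18.530815593335685
edge 1 50.87703933846929 dang 0.3427114900684388 n ang 71.45728850993156
edge 2 50.807726798363134 dang 0.3940083609529347 n ang 161.40599163904707
edge 3 50.80061222046613 dang 0.2867354609066495 n ang 251.51326453909337
flat 154 [-0.00893606  0.00532707] -0.5119847624101738
wrench 255 [0.00886584 0.01823582] normal 96.4920382377538
top rect ((466.5061950683594, -284.1887512207031), (36.06137466430664, 38.60881042480469), 7.434565544128418) 0.033387881387990336
```

```bash
python3 - <<'E'
from h import *
from cell import *
o=get_obs();goto([.574,-.0989,.1],102.5,o)
E
```

```text
t 2.20 pos [ 0.5691 -0.0966  0.2487] xang 130.92 tilt 0.271 | shift(now axes) [-0.0056  0.0026  0.1487] twist 0.4960 rad | F [-0.4  0.3 -0.8] w 0.0852 j [-0.3   0.37 -0.08  1.12 -0.    0.56]
```

Request:
play_rows:
  increments: [0.06,-0.0056,0.0026,0,0,0.06,0,0,0,0.124,0.06,0,0,0,0.124,0.06,0,0,0,0.124,0.06,0,0,0,0.124]

```text
time: 2.7
ee_pos: [0.5774, -0.0999, 0.2519]
orientation: [1.971, 2.443, 0.001]
force: [0.5, 0.3, -0.5]
width: 0.702
```

Request:
play_rows:
  increments: [0.06,0,0,0,0,0.06,0,0,0,0,0.06,0,0,0,0]

```text
time: 3.0
ee_pos: [0.5767, -0.0997, 0.2509]
orientation: [1.964, 2.451, 0.0]
force: [1.0, 0.3, 0.8]
width: 0.704
```

```bash
cat > meas.py <<'E'
from h import *
from cell import *
import sys
def unit(C,flatg,frontg=-18.5,c0=(.5718,-.0994),zlo=.095):
    c0=np.array(c0);d=np.hypot(C[...,0]-c0[0],C[...,1]-c0[1])
    P=C[(abs(C[...,2]-.069)<.003)&(d<.09)][:,:2];D=P-c0;off=[];ang=[]
    for k in range(4):
        th=np.radians(frontg+90*k);n=np.array([np.cos(th),np.sin(th)]);t=np.array([-n[1],n[0]])
        A=D@n;B=D@t;xs=[];ys=[]
        for b in np.arange(-.04,.041,.004):
            mm=abs(B-b)<.002
            if mm.sum()>3: xs.append(b);ys.append(A[mm].max())
        c=np.polyfit(xs,ys,1);off.append(c[1]*1000);ang.append(np.degrees(th)-np.degrees(np.arctan(c[0]))-90*k)
    print("plate z %.4f"%np.median(C[(abs(C[...,2]-.069)<.003)&(d<.07)][:,2]),"edges",np.round(off,2),"yaw",np.round(ang,2))
    x=np.radians(frontg);ex=np.array([np.cos(x),np.sin(x)]);ey=np.array([-ex[1],ex[0]])
    print("plate centre",(c0+ex*(off[0]-off[2])/2e3+ey*(off[1]-off[3])/2e3).round(4))
    n0=np.radians(flatg);n=np.array([np.cos(n0),np.sin(n0)]);t=np.array([-n[1],n[0]])
    q=C[(C[...,2]>zlo)&(C[...,2]<.137)&(d<.014)];D=q[:,:2]-c0;A=D@n;B=D@t
    mm=(A>.003)&(abs(B)<.007)
    if mm.sum()>20:
        c=np.polyfit(B[mm],A[mm],1);print("flat",mm.sum(),"dist %.4f"%c[1],"normal %.2f"%(flatg-np.degrees(np.arctan(c[0]))))
    q=C[(C[...,2]>.136)&(C[...,2]<.145)&(d<.02)];print("end",len(q),q[:,2].mean(),cv2.minAreaRect(q[:,:2].astype(np.float32)*1000))
E
python3 - <<'E'
from meas import *
o=get_obs();goto([.574,-.0989,.1],102.5,o)
s=snapshot("wrist");T=Twt(o);o2=get_obs();print(o2["ee_pos"]-o["ee_pos"]);s["T"]=T;np.savez("w2.npz",**s);cv2.imwrite("pics/w2.png",s["frame"])
unit(cloud(s,T),192.5)
E
```

```text
t 3.00 pos [ 0.5767 -0.0997  0.2509] xang 102.59 tilt 0.045 | shift(now axes) [ 0.0014 -0.0025  0.1509] twist 0.0016 rad | F [1.  0.3 0.8] w 0.0601 j [-0.3   0.38 -0.06  1.13 -0.    1.05]
[-1.19981076e-04  4.70342820e-05 -1.52127192e-04]
plate z 0.0686 edges [51.   50.82 50.72 50.91] yaw [-18.54 -18.64 -18.46 -18.36]
plate centre [ 0.5719 -0.0995]
end 575 0.13927029327358031 ((574.0660400390625, -99.16699981689453), (14.64192008972168, 20.364038467407227), 12.01786994934082)
```

View pics/w2.png

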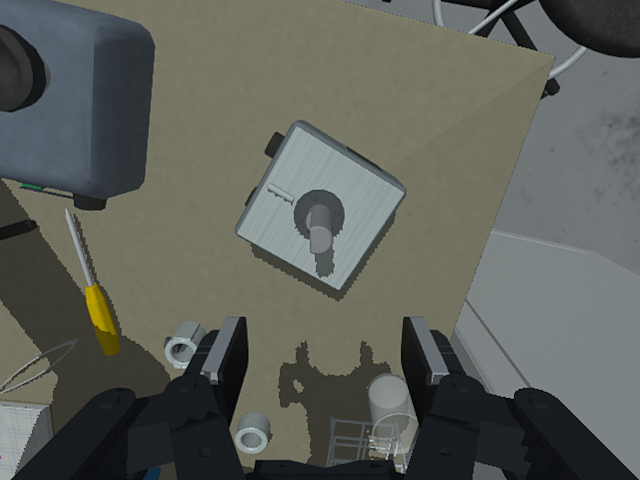

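The wrist view shows the unit at (320,210), with the shaft between the open jaws and the flat on the left-jaw side. This measurement agrees with the first one.

Request:
play_rows:
  increments: [0.055,0.0014,-0.0025,0.03,0,0.05,0,0,0.03,0,0.05,0,0,0.03,0,0.05,0,0,0.03,0,0.05,0,0,0.03,0]

```text
time: 3.55
ee_pos: [0.5737, -0.0988, 0.0995]
orientation: [1.965, 2.451, 0.0]
force: [-0.8, -0.2, 0.3]
width: 0.587
```

Request:
play_rows:
  increments: [0.04,0,0,0,0,0.03,0,0,0,0]

```text
time: 3.75
ee_pos: [0.5734, -0.0987, 0.1007]
orientation: [-1.965, -2.45, 0.001]
force: [0.4, -0.0, 0.2]
width: 0.352
```

```bash
python3 - <<'E'
from meas import *
o=get_obs();goto([.5741,-.0990,.1],102.5,o)
s=snapshot("wrist");cv2.imwrite("pics/w3.png",s["frame"])
E
```

```text
t 3.75 pos [ 0.5734 -0.0987  0.1007] xang 102.52 tilt 0.056 | shift(now axes) [-0.0005  0.0006  0.0007] twist 0.0004 rad | F [ 0.4 -0.   0.2] w 0.0300 j [-0.3   0.5  -0.28  0.79  0.    1.06]
```

View pics/w3.png

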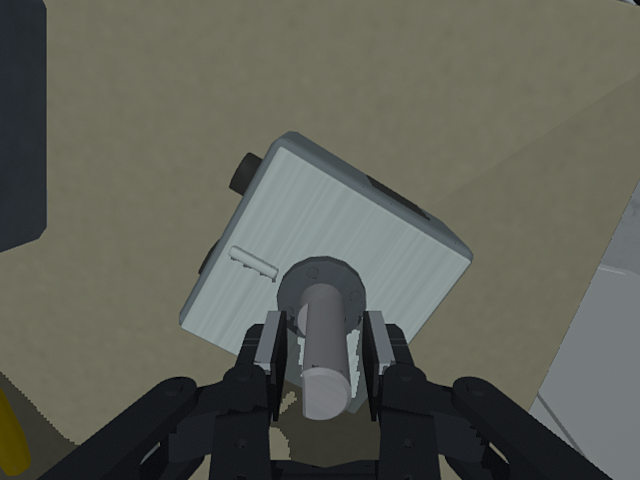

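The shaft end spans x 303-350, centred between the pads at 287 and 363, and the flat is parallel to the left pad. I'll close gently now.

Request:
play_rows:
  increments: [0.018,0,0.0004,0,0,0.01,0,0,0,0,0.01,0,0,0,0,0.01,0,0,0,0]
  grip_force: 25

```text
time: 4.2
ee_pos: [0.5744, -0.0993, 0.1025]
orientation: [1.965, 2.448, -0.0]
force: [-4.1, -0.1, 5.6]
width: 0.182
```

```bash
python3 - <<'E'
from meas import *
o=get_obs();goto([.5741,-.0990,.1],71.5,o);print(o["ft_torque"])
E
```

```text
t 4.20 pos [ 0.5744 -0.0993  0.1025] xang 102.49 tilt 0.138 | shift(now axes) [ 0.0004 -0.0002  0.0025] twist 0.5409 rad | F [-4.1 -0.1  5.6] w 0.0155 j [-0.3   0.5  -0.28  0.79 -0.    1.06]
[-0.21400684  0.66187085  0.05759965]
```

Request:
play_rows:
  increments: [0.01,0,0,0,0,0.01,-0.0002,0,0,0.09,0.01,-0.0002,0,0,0.09,0.01,-0.0002,0,0,0.09,0.01,-0.0002,0,0,0.09]
  grip_force: 45

```text
time: 4.7
ee_pos: [0.5743, -0.1001, 0.1025]
orientation: [2.376, 2.052, -0.0]
force: [-4.4, -0.9, 6.8]
width: 0.173
```

Request:
play_rows:
  increments: [0.01,-0.0002,0,0,0.09,0.01,-0.0002,0,0,0.091,0.01,0,0,0,0,0.01,0,0,0,0]

```text
time: 5.1
ee_pos: [0.5742, -0.1005, 0.1025]
orientation: [2.548, 1.834, 0.0]
force: [-4.2, -0.6, 6.7]
width: 0.175
```

```bash
python3 - <<'E'
from meas import *
o=get_obs();goto([.5741,-.0990,.1],71.5,o);print(o["ft_torque"])
E
```

```text
t 5.10 pos [ 0.5742 -0.1005  0.1025] xang 71.48 tilt 0.125 | shift(now axes) [ 0.0014 -0.0006  0.0025] twist -0.0004 rad | F [-4.2 -0.6  6.7] w 0.0150 j [-0.3   0.5  -0.28  0.79 -0.    1.59]
[-0.20525224  0.8120502  -0.0027157 ]
```

Request:
play_rows:
  increments: [0.02,0,0,0,0,0.03,0,0,0,0,0.045,0,0,0,0,0.055,0,0,0,0,0.055,0,0,-0.03,0]
  grip_force: 25

```text
time: 5.6
ee_pos: [0.571, -0.0989, 0.127]
orientation: [-2.545, -1.832, 0.007]
force: [0.8, -1.7, -0.5]
width: 0.645
```

Request:
play_rows:
  increments: [0.055,0,0,-0.03,0,0.055,0,0,-0.045,0,0.055,0,0,-0.045,0,0.055,0,0,0,0,0.055,0,0,0,0]

```text
time: 6.1
ee_pos: [0.5747, -0.1, 0.2515]
orientation: [2.548, 1.834, 0.003]
force: [-0.6, -0.2, -0.1]
width: 0.644
```

```bash
python3 - <<'E'
from meas import *
o=get_obs();goto([.467,-.2842,.25],187,o)
s=snapshot("wrist");T=Twt(o);s["T"]=T;np.savez("w4.npz",**s);cv2.imwrite("pics/w4.png",s["frame"])
C=cloud(s,T);unit(C,161.5)
E
```

```text
t 6.10 pos [ 0.5747 -0.1     0.2515] xang 71.50 tilt 0.158 | shift(now axes) [-0.2089 -0.0437  0.0014] twist -2.0159 rad | F [-0.6 -0.2 -0.1] w 0.0550 j [-0.3   0.37 -0.07  1.12  0.    1.59]
plate z 0.0686 edges [50.78 50.75 50.5  51.21] yaw [-18.66 -18.44 -18.41 -18.48]
plate centre [ 0.5719 -0.0997]
end 580 0.1392941592225187 ((573.9078369140625, -100.55416107177734), (20.495969772338867, 15.348475456237793), 71.03474426269531)
```

View pics/w4.png

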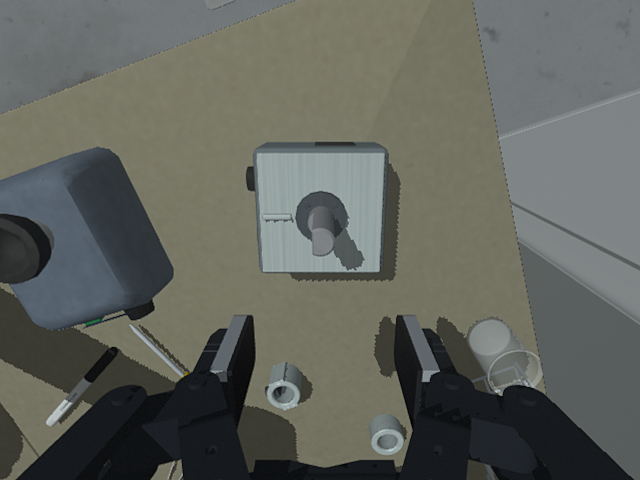

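The flat at (322,240) now faces the rib at (278,217), and the collar is at (284,387). Next I'll go to the collar.

Request:
play_rows:
  increments: [0.0854,-0.042,-0.009,0,0,0.0854,-0.042,-0.009,0,0,0.0854,-0.042,-0.009,0,0,0.0854,-0.042,-0.009,0,0,0.0854,-0.041,-0.008,0,0]

```text
time: 6.65
ee_pos: [0.4638, -0.2845, 0.2482]
orientation: [-2.546, -1.833, 0.002]
force: [0.7, -0.6, -0.1]
width: 1.002
```

Request:
play_rows:
  increments: [0.0854,0,0,0,-0.144,0.0854,0,0,0,-0.144,0.0854,0,0,0,-0.144,0.0854,0,0,0,-0.144,0.0854,0,0,0,-0.144]

```text
time: 7.15
ee_pos: [0.4648, -0.2833, 0.248]
orientation: [-1.73, -2.617, -0.001]
force: [-0.9, 0.2, -0.8]
width: 1.0
```

Request:
play_rows:
  increments: [0.0854,0,0,0,-0.144,0.0854,0,0,0,-0.144,0.0854,0,0,0,-0.144,0.0854,0,0,0,-0.144,0.0854,0,0,0,-0.144]

```text
time: 7.65
ee_pos: [0.4648, -0.2832, 0.2481]
orientation: [-0.697, -3.059, -0.003]
force: [0.2, 0.1, 0.3]
width: 0.996
```

Request:
play_rows:
  increments: [0.0854,0,0,0,-0.144,0.0854,0,0,0,-0.144,0.0854,0,0,0,-0.144,0.0854,0,0,0,-0.144,0.0854,0,0,0,0]

```text
time: 8.15
ee_pos: [0.4649, -0.2833, 0.2483]
orientation: [0.191, -3.133, -0.004]
force: [0.2, 0.1, 0.7]
width: 1.001
```

Request:
play_rows:
  increments: [0.0854,0,0,0,0,0.0854,0,0,0,0]

```text
time: 8.35
ee_pos: [0.4655, -0.2837, 0.2496]
orientation: [0.189, -3.135, -0.002]
force: [0.5, -0.5, 0.2]
width: 1.0
```

```bash
python3 - <<'E'
from meas import *
o=get_obs();goto([.467,-.2842,.15],187,o)
s=snapshot("wrist");T=Twt(o);s["T"]=T;np.savez("w5.npz",**s);cv2.imwrite("pics/w5.png",s["frame"])
C=cloud(s,T)
D=C[...,:2]-[.467,-.2842]
m=(C[...,2]>.031)&(C[...,2]<.037)&(np.hypot(D[...,0],D[...,1])<.025);print("top rect",m.sum(),cv2.minAreaRect(C[m][:,:2].astype(np.float32)*1000),cv2.minEnclosingCircle(C[m][:,:2].astype(np.float32)*1000),C[m][:,2].mean())
E
```

```text
t 8.35 pos [ 0.4655 -0.2837  0.2496] xang -173.11 tilt 0.088 | shift(now axes) [-0.0015 -0.0007  0.0996] twist -0.0019 rad | F [ 0.5 -0.5  0.2] w 0.0854 j [-0.68  0.31 -0.17  1.09  0.   -0.8 ]
top rect 793 ((466.495849609375, -284.7637939453125), (36.27811050415039, 37.91484069824219), 4.476250171661377) ((466.08197021484375, -284.6370849609375), 20.395715713500977) 0.03327596453173194
```

View pics/w5.png

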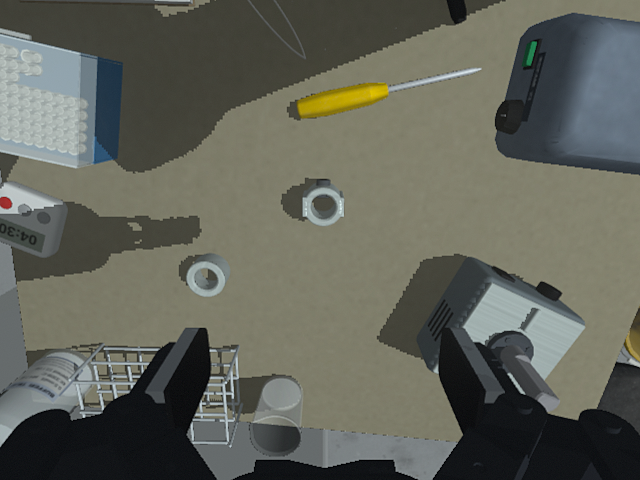

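The collar is at (323,203) with its screw facing up the image at (322,183), and its wrench faces point towards the jaws. I'll descend and grip.

Request:
play_rows:
  increments: [0.065,-0.0009,-0.0011,0.045,0,0.065,0,0,0.045,0,0.065,0,0,0.045,0,0.06,0,0,0.045,0,0.055,0,0,0.03,0]

```text
time: 8.9
ee_pos: [0.4655, -0.2839, 0.0375]
orientation: [0.19, -3.134, -0.003]
force: [-0.6, -0.5, -0.4]
width: 0.64
```

Request:
play_rows:
  increments: [0.055,0,0,0.01,0,0.055,0,0,0.01,0,0.055,0,0,0.01,0,0.055,0,0,0,0]

```text
time: 9.3
ee_pos: [0.4671, -0.2852, 0.0104]
orientation: [-0.191, 3.136, -0.0]
force: [0.4, 0.7, -0.1]
width: 0.642
```

```bash
python3 - <<'E'
from meas import *
o=get_obs();goto([.4665,-.2847,.006],187,o)
s=snapshot("wrist");cv2.imwrite("pics/w6.png",s["frame"])
E
```

```text
t 9.30 pos [ 0.4671 -0.2852  0.0104] xang -173.01 tilt 0.017 | shift(now axes) [0.0005 0.0006 0.0044] twist -0.0002 rad | F [ 0.4  0.7 -0.1] w 0.0549 j [-0.68  0.57 -0.46  0.54 -0.   -0.81]
```

View pics/w6.png

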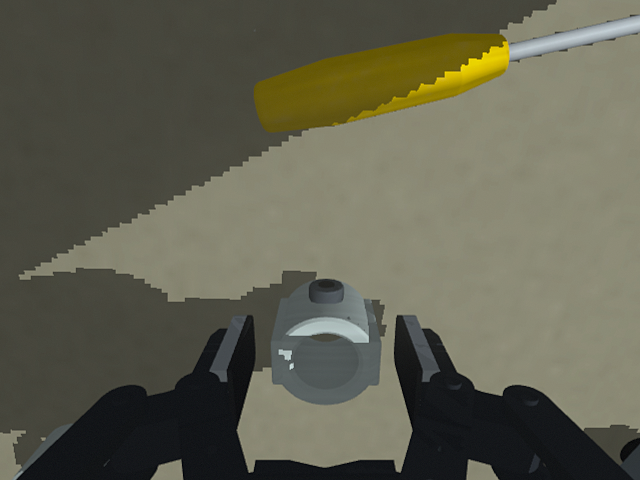

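The collar spans x 272-380, centred between the pads at 253 and 397, with the screw head at (325,290).

Request:
play_rows:
  increments: [0.05,0.0003,0,0.004,0,0.042,0,0,0,0,0.034,0,0,0,0,0.03,0,0,0,0,0.03,0,0,0,0]
  grip_force: 30

```text
time: 9.85
ee_pos: [0.467, -0.2854, 0.007]
orientation: [-0.192, 3.135, -0.001]
force: [-0.5, 0.2, 5.5]
width: 0.438
```

Request:
play_rows:
  increments: [0.03,0,0,0,0,0.03,0,0,0,0]
  grip_force: 60

```text
time: 10.05
ee_pos: [0.467, -0.2854, 0.0072]
orientation: [-0.192, 3.135, -0.001]
force: [-0.4, 0.6, 6.6]
width: 0.431
```

Request:
play_rows:
  increments: [0.03,0,0,-0.04,0,0.03,0,0,-0.05,0,0.03,0,0,-0.05,0,0.03,0,0,-0.04,0,0.03,0,0,0,0]

```text
time: 10.55
ee_pos: [0.4695, -0.2874, 0.1924]
orientation: [-0.192, 3.128, -0.011]
force: [0.8, 0.3, -0.9]
width: 0.431
```

```bash
python3 - <<'E'
from meas import *
o=get_obs();goto([.5719,-.0997,.19],161.5,o)
s=snapshot("wrist");s["T"]=Twt(o);np.savez("w7.npz",**s);cv2.imwrite("pics/w7.png",s["frame"])
E
```

```text
t 10.55 pos [ 0.4695 -0.2874  0.1924] xang -172.99 tilt 0.597 | shift(now axes) [-0.1245  0.1738  0.002 ] twist 0.4453 rad | F [ 0.8  0.3 -0.9] w 0.0368 j [-0.68  0.35 -0.26  0.95 -0.   -0.81]
```

View pics/w7.png

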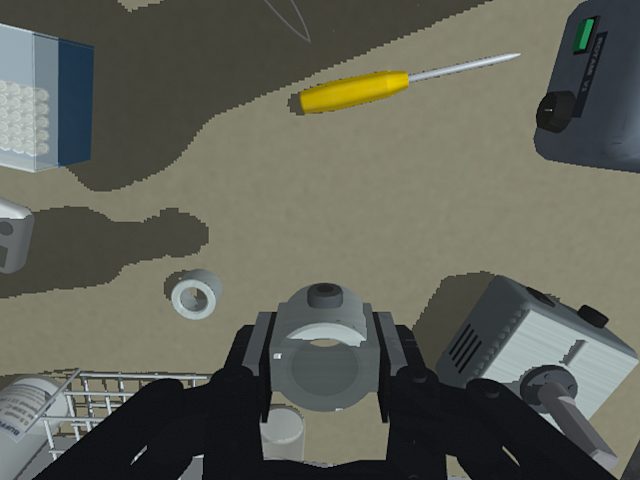

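```bash
cat >> meas.py <<'E'
def collar_tool(s):
    """held collar in tool frame from wrist depth"""
    Ct=cloud(s,np.eye(4))
    f=s["frame"]
    m=(abs(Ct[...,0])<.03)&(abs(Ct[...,1])<.0185)&(Ct[...,2]>-.045)&(Ct[...,2]<.012)&(s["z_map"]>0)
    return Ct,m
E
python3 - <<'E'
from meas import *
s=dict(np.load("w7.npz"));Ct,m=collar_tool(s)
q=Ct[m];print(len(q),q.min(0),q.max(0))
h,e=np.histogram(q[:,2],np.arange(-.045,.013,.001));print([(round(a*1000),int(b)) for a,b in zip(e,h) if b])
zt=e[np.argmax(h)]+.0005
r=q[abs(q[:,2]-zt)<.0015];print("top",zt,len(r),cv2.minAreaRect(r[:,:2].astype(np.float32)*1000),cv2.minEnclosingCircle(r[:,:2].astype(np.float32)*1000),np.median(r[:,2]))
print(np.c_[r[:,:2].min(0),r[:,:2].max(0)])
v,u=np.nonzero(m);print(u.min(),u.max(),v.min(),v.max())
E
```

```text
11911 [-0.01708437 -0.01849738 -0.03940607] [0.02385337 0.0184995  0.00842187]
[(-40, 4), (-39, 36), (-38, 46), (-37, 38), (-36, 28), (-35, 36), (-34, 26), (-33, 37), (-32, 29), (-31, 29), (-30, 28), (-29, 33), (-28, 296), (-27, 2374), (-26, 1893), (-25, 503), (-24, 332), (-23, 287), (-22, 267), (-21, 263), (-20, 293), (-19, 274), (-18, 248), (-17, 252), (-16, 398), (-15, 359), (-14, 304), (-13, 288), (-12, 235), (-11, 243), (-10, 229), (-9, 201), (-8, 198), (-7, 188), (-6, 167), (-5, 157), (-4, 147), (-3, 135), (-2, 128), (-1, 128), (0, 119), (1, 133), (2, 95), (3, 123), (4, 110), (5, 93), (6, 67), (7, 13), (8, 1)]
top -0.026499999999999982 4563 ((0.8767642974853516, 0.008594512939453125), (35.91966247558594, 36.970741271972656), 0.01883641630411148) ((0.031510304659605026, -0.5973225235939026), 21.14641761779785) -0.026130061899137733
[[-0.01708437  0.01883732]
 [-0.01847409  0.01849546]]
262 382 283 423
```

Request:
play_rows:
  increments: [0.03,0,0,0,0.111,0.03,0,0,0,0.111,0.03,0,0,0,0.112,0.03,0,0,0,0.111,0.03,0,0,0,0]

```text
time: 11.1
ee_pos: [0.4655, -0.2842, 0.1843]
orientation: [-0.504, -3.098, -0.003]
force: [0.7, 0.5, -1.4]
width: 0.434
```

```bash
python3 - <<'E'
from meas import *
o=get_obs();goto([.5728,-.1,.19],161.5,o)
E
```

```text
t 11.10 pos [ 0.4655 -0.2842  0.1843] xang 161.51 tilt 0.217 | shift(now axes) [-0.0434  0.2087 -0.0056] twist 0.0002 rad | F [ 0.7  0.5 -1.4] w 0.0370 j [-0.68  0.36 -0.27  0.94 -0.   -0.36]
```

Request:
play_rows:
  increments: [0.03,-0.011,0.04,-0.006,0,0.03,-0.011,0.04,0,0,0.03,-0.011,0.04,0,0,0.03,-0.01,0.035,0,0,0.03,0,0,0,0]

```text
time: 11.6
ee_pos: [0.5578, -0.1478, 0.1909]
orientation: [-0.492, -3.101, -0.003]
force: [-0.1, -0.0, -1.5]
width: 0.432
```

Request:
play_rows:
  increments: [0.03,0,0,0,0,0.03,0,0,0,0,0.03,0,0,0,0]

```text
time: 11.9
ee_pos: [0.5558, -0.1526, 0.192]
orientation: [-0.506, -3.1, 0.0]
force: [-0.4, -0.5, -0.4]
width: 0.433
```

```bash
python3 - <<'E'
from meas import *
o=get_obs();goto([.5728,-.1,.19],161.5,o)
s=snapshot("wrist");s["T"]=Twt(o);np.savez("w8.npz",**s);cv2.imwrite("pics/w8.png",s["frame"])
unit(cloud(s,Twt(o)),161.5)
Ct,m=collar_tool(s);q=Ct[m];r=q[(q[:,2]<-.025)&(q[:,2]>-.028)];print("collar",r[:,:2].min(0),r[:,:2].max(0),np.median(r[:,2]))
E
```

```text
t 11.90 pos [ 0.5558 -0.1526  0.192 ] xang 161.44 tilt 0.050 | shift(now axes) [0.0006 0.0553 0.002 ] twist -0.0010 rad | F [-0.4 -0.5 -0.4] w 0.0370 j [-0.4   0.4  -0.18  0.99 -0.   -0.07]
plate z 0.0685 edges [49.78 50.71 50.88 50.27] yaw [-22.41 -18.6  -18.37 -17.31]
plate centre [ 0.5714 -0.099 ]
flat 615 dist 0.0052 normal 161.63
end 925 0.13908928765667675 ((573.9510498046875, -100.19481658935547), (20.368879318237305, 15.881966590881348), 70.36140441894531)
collar [-0.01715057 -0.01849518] [0.01882882 0.01849726] -0.02614574595627004
```

View pics/w8.png

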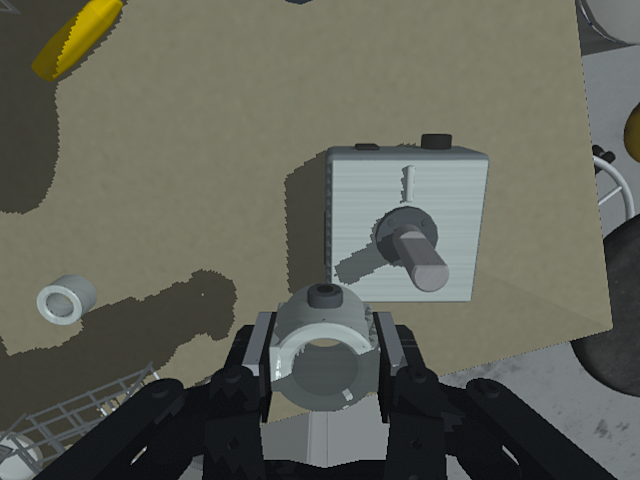

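The flat faces the rib and the tool (normal 161.6° against 161.4°). The shaft end is at (430,277), and the held collar at (326,345) has its screw towards the front. I'll move over the shaft.

Request:
play_rows:
  increments: [0.03,0.0006,0.02,0,0,0.03,0,0.02,0,0,0.03,0,0.0152,0,0,0.03,0,0,0,0,0.03,0,0,0,0]

```text
time: 12.45
ee_pos: [0.5734, -0.0995, 0.1924]
orientation: [-0.504, -3.101, 0.001]
force: [-0.3, -0.1, -0.8]
width: 0.429
```

Request:
play_rows:
  increments: [0.03,0,0,0.01,0,0.03,0,0,0.01,0,0.03,0,0,0.01,0,0.03,0,0,0,0,0.03,0,0,0,0]

```text
time: 12.95
ee_pos: [0.573, -0.0992, 0.1618]
orientation: [-0.505, -3.099, -0.0]
force: [0.3, 0.1, -2.5]
width: 0.431
```

```bash
python3 - <<'E'
from meas import *
o=get_obs();goto([.5728,-.0999,.1135],161.5,o)
for n in("wrist","side","scene"):
  s=snapshot(n);np.savez(n+"9.npz",**s);f=s["frame"]
  if n=="side":f=cv2.resize(f[130:260,260:390],None,fx=4.5,fy=4.5,interpolation=cv2.INTER_CUBIC)
  cv2.imwrite(f"pics/{n}9.png",f)
E
```

```text
t 12.95 pos [ 0.573  -0.0992  0.1618] xang 161.49 tilt 0.079 | shift(now axes) [-0.0001 -0.0007  0.0483] twist -0.0002 rad | F [ 0.3  0.1 -2.5] w 0.0368 j [-0.3   0.44 -0.21  0.92 -0.    0.02]
```

View pics/wrist9.png

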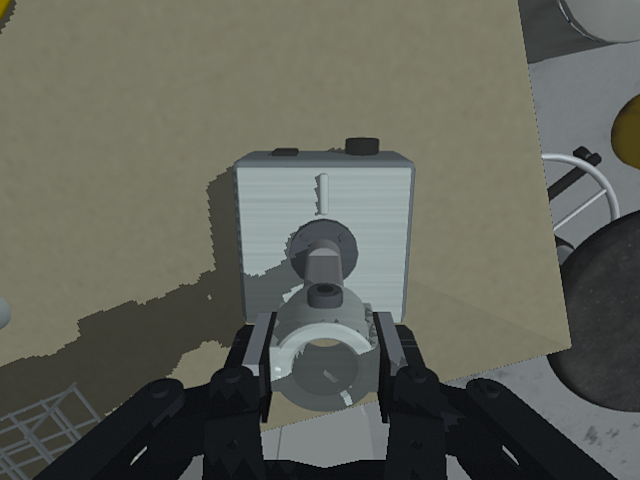

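View pics/side9.png

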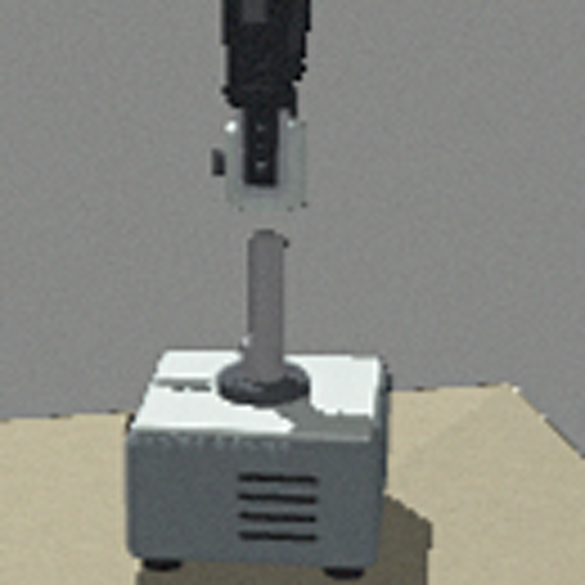

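```bash
python3 - <<'E'
from meas import *
s=dict(np.load("wrist9.npz"));Ct=cloud(s,np.eye(4))
# visible shaft in tool frame: z from .03 to .07 tool (world .13...09)
m=(abs(Ct[...,1])<.02)&(abs(Ct[...,0])<.02)&(Ct[...,2]>.022)&(Ct[...,2]<.084)
q=Ct[m];
for a in np.arange(.022,.084,.006):
    r=q[(q[:,2]>=a)&(q[:,2]<a+.006)]
    if len(r)>5: print(round(a,3),len(r),"y",r[:,1].min().round(4),r[:,1].max().round(4),"xmax %.4f med %.4f"%(r[:,0].max(),np.median(r[:,0])))
E
```

```text
0.028 65 y -0.0101 0.0084 xmax 0.0069 med 0.0063
0.034 202 y -0.0099 0.0092 xmax 0.0071 med 0.0063
0.04 173 y -0.0102 0.0093 xmax 0.0070 med 0.0063
0.046 169 y -0.0104 0.0091 xmax 0.0071 med 0.0063
0.052 153 y -0.0103 0.0093 xmax 0.0069 med 0.0063
0.058 142 y -0.01 0.0091 xmax 0.0070 med 0.0063
0.064 173 y -0.0102 0.0093 xmax 0.0111 med 0.0064
0.07 228 y -0.0099 0.0089 xmax 0.0114 med 0.0085
0.076 100 y -0.0101 0.0092 xmax 0.0113 med 0.0096
0.082 46 y -0.0137 0.0127 xmax 0.0161 med 0.0101
```

Relative offsets are shaft axis (0.8, -0.5) mm and collar (0.9, 0) mm in the tool frame. I'll nudge y by -0.5 mm and lower slowly.

Request:
play_rows:
  increments: [0.03,0,-0.0005,0.004,0,0.03,0,0,0.004,0,0.03,0,0,0.004,0,0.03,0,0,0.004,0,0.03,0,0,0.002,0]

```text
time: 13.6
ee_pos: [0.573, -0.0995, 0.1438]
orientation: [-0.505, -3.1, -0.0]
force: [0.2, -0.0, -1.2]
width: 0.432
```

Request:
play_rows:
  increments: [0.03,0,0,0.002,0,0.03,0,0,0.002,0,0.03,0,0,0.002,0,0.03,0,0,0.002,0,0.03,0,0,0,0]

```text
time: 14.1
ee_pos: [0.5732, -0.0996, 0.1361]
orientation: [-0.505, -3.1, -0.0]
force: [-0.4, 0.5, -0.5]
width: 0.431
```

```bash
python3 - <<'E'
from meas import *
o=get_obs();goto([.5728,-.0999,.1135],161.5,o);print(o["ft_torque"])
E
```

```text
t 14.10 pos [ 0.5732 -0.0996  0.1361] xang 161.50 tilt 0.024 | shift(now axes) [ 0.0002 -0.0004  0.0226] twist 0.0001 rad | F [-0.4  0.5 -0.5] w 0.0368 j [-0.3   0.46 -0.24  0.87 -0.    0.02]
[0.01249495 0.0582842  0.02096833]
```

Request:
play_rows:
  increments: [0.03,0,0,0.003,0,0.03,0,0,0.003,0,0.03,0,0,0.003,0,0.03,0,0,0.003,0,0.03,0,0,0.003,0]

```text
time: 14.6
ee_pos: [0.5733, -0.0996, 0.1211]
orientation: [-0.505, -3.101, -0.0]
force: [-0.5, -0.5, -1.9]
width: 0.435
```

Request:
play_rows:
  increments: [0.03,0,0,0.003,0,0.03,0,0,0.003,0,0.03,0,0,0.002,0,0.03,0,0,0,0,0.03,0,0,0,0]

```text
time: 15.1
ee_pos: [0.5734, -0.0997, 0.1135]
orientation: [0.505, 3.101, -0.0]
force: [-0.6, 0.2, -1.8]
width: 0.434
```

```bash
python3 - <<'E'
from meas import *
o=get_obs();goto([.5728,-.0999,.1135],161.5,o);print(o["ft_torque"])
s=snapshot("wrist");s["T"]=Twt(o);np.savez("w10.npz",**s);cv2.imwrite("pics/w10.png",cv2.resize(s["frame"][260:440,220:430],None,fx=3.3,fy=3.3,interpolation=cv2.INTER_CUBIC))
Ct=cloud(s,np.eye(4));d=np.hypot(Ct[...,0],Ct[...,1])
q=Ct[(d<.008)];print("shaft end tool z",np.median(q[:,2]))
r=Ct[(d>.0135)&(d<.017)&(Ct[...,2]<-.02)&(Ct[...,2]>-.035)&(Ct[...,0]>-.015)];print("ring z",np.median(r[:,2]),len(r))
E
```

```text
t 15.10 pos [ 0.5734 -0.0997  0.1135] xang 161.51 tilt 0.004 | shift(now axes) [ 0.0005 -0.0004 -0.    ] twist 0.0001 rad | F [-0.6  0.2 -1.8] w 0.0370 j [-0.3   0.49 -0.27  0.81 -0.    0.02]
[-0.05575745  0.01939124  0.0021511 ]
shaft end tool z -0.02580939511144189
ring z -0.026232870135676184 2273
```

View pics/w10.png

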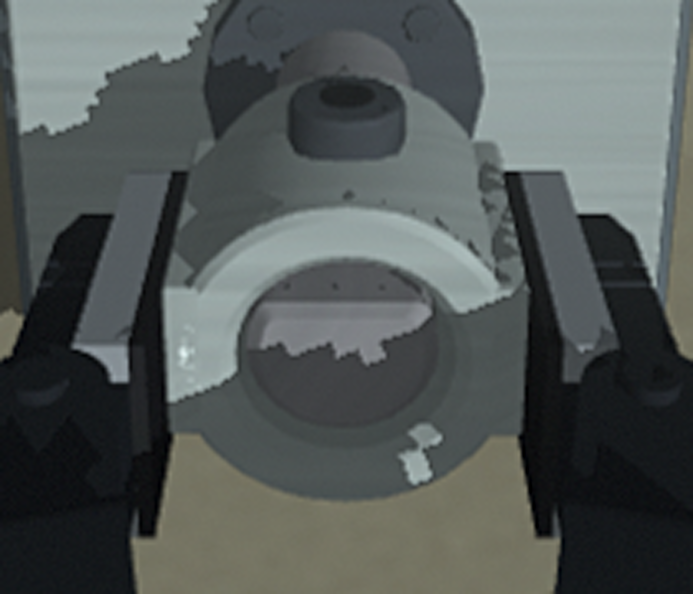

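The collar is over the shaft with no contact forces, and its top is about 0.4 mm above the shaft end. Next I'll lower it slightly and press back (tool -x).

Request:
play_rows:
  increments: [0.03,-0.0004,0,0.0004,0,0.03,-0.0004,0,0,0,0.03,-0.0003,0,0,0,0.03,0,0,0,0]

```text
time: 15.55
ee_pos: [0.5738, -0.0998, 0.1129]
orientation: [-0.505, -3.1, -0.0]
force: [-2.1, 1.0, 0.2]
width: 0.429
```

Request:
play_rows:
  increments: [0.03,-0.0004,0,0,0,0.03,0,0,0,0,0.03,0,0,0,0]

```text
time: 15.85
ee_pos: [0.5739, -0.0998, 0.1128]
orientation: [-0.504, -3.099, -0.0]
force: [-5.4, 1.4, 1.8]
width: 0.433
```

Request:
play_rows:
  increments: [0.03,-0.0004,0,0,0,0.03,0,0,0,0,0.03,0,0,0,0]

```text
time: 16.15
ee_pos: [0.5739, -0.0998, 0.1127]
orientation: [-0.504, -3.098, -0.001]
force: [-5.9, 2.5, 2.3]
width: 0.436
```

Request:
play_rows:
  increments: [0.03,0,0,0,0,0.03,0,0,0,0,0.03,0,0,0,0,0.03,0,0,0,0]

```text
time: 16.55
ee_pos: [0.5739, -0.0998, 0.1127]
orientation: [-0.504, -3.098, -0.001]
force: [-5.8, 2.0, 2.3]
width: 0.432
```

```bash
python3 - <<'E'
from meas import *
o=get_obs();goto([.5728,-.0999,.1135],161.5,o);print(o["ft_torque"])
s=snapshot("wrist");np.savez("w11.npz",**s);cv2.imwrite("pics/w11.png",cv2.resize(s["frame"][260:440,220:430],None,fx=3.3,fy=3.3,interpolation=cv2.INTER_CUBIC))
Ct=cloud(s,np.eye(4));d=np.hypot(Ct[...,0],Ct[...,1])
q=Ct[(d<.007)];print("shaft end tool z",np.median(q[:,2]),q[:,2].std())
m=(d>.0135)&(d<.017)&(Ct[...,2]<-.02)&(Ct[...,2]>-.035)
r=Ct[m&(Ct[...,0]>-.015)];print("ring z",np.median(r[:,2]),len(r))
A=np.c_[r[:,:2],np.ones(len(r))];print("ring slope",np.linalg.lstsq(A,r[:,2],rcond=None)[0])
p=Ct[(d<.0085)&(Ct[...,2]<-.022)];print("end x range",p[:,0].min(),p[:,0].max(),p[:,1].min(),p[:,1].max())
s=snapshot("side");cv2.imwrite("pics/side11.png",cv2.resize(s["frame"][130:260,260:390],None,fx=4.5,fy=4.5,interpolation=cv2.INTER_CUBIC))
E
```

```text
t 16.55 pos [ 0.5739 -0.0998  0.1127] xang 161.51 tilt 0.142 | shift(now axes) [ 0.001  -0.0005 -0.0008] twist 0.0002 rad | F [-5.8  2.   2.3] w 0.0369 j [-0.3   0.49 -0.27  0.82  0.    0.02]
[3.82912540e-01 1.20884477e+00 3.43480471e-04]
shaft end tool z -0.026682562067432643 0.0006094287726984344
ring z -0.026256936087305137 2278
ring slope [-0.00366461  0.0009612  -0.02624083]
end x range -0.007896409437231036 0.008351032086232071 -0.008227120831051144 0.00842876869647177
```

View pics/w11.png

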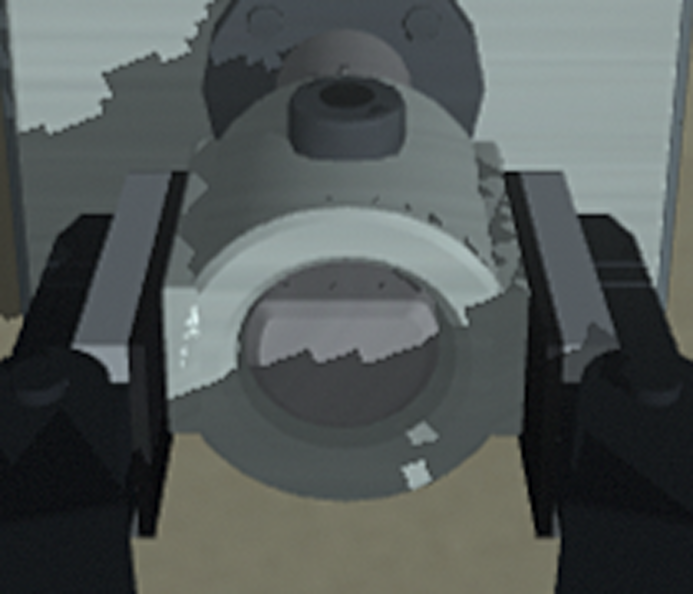

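View pics/side11.png

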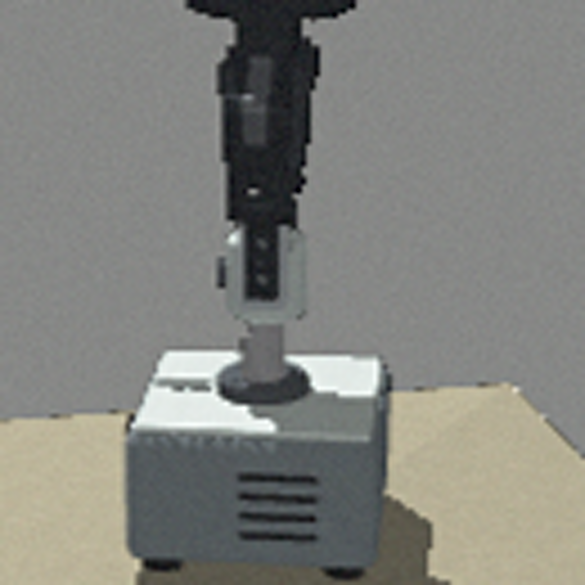

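Request:
play_rows:
  increments: [0.03,0,0,-0.0005,0,0.03,0,0,0,0,0.03,0,0,0,0,0.03,0,0,0,0]

```text
time: 17.05
ee_pos: [0.5739, -0.0998, 0.1128]
orientation: [-0.504, -3.098, -0.001]
force: [-5.2, 2.3, -0.8]
width: 0.43
```

```bash
cat > chk.py <<'E'
from meas import *
o=get_obs();goto([.5728,-.0999,.1135],161.5,o)
s=snapshot("wrist")
Ct=cloud(s,np.eye(4));d=np.hypot(Ct[...,0],Ct[...,1])
q=Ct[(d<.007)];print("shaft end tool z",np.median(q[:,2]))
m=(d>.0135)&(d<.017)&(Ct[...,2]<-.02)&(Ct[...,2]>-.035)
r=Ct[m&(Ct[...,0]>-.015)];print("ring z",np.median(r[:,2]))
E
python3 chk.py
```

```text
t 17.05 pos [ 0.5739 -0.0998  0.1128] xang 161.51 tilt 0.155 | shift(now axes) [ 0.001  -0.0004 -0.0007] twist 0.0002 rad | F [-5.2  2.3 -0.8] w 0.0368 j [-0.3   0.49 -0.27  0.82  0.    0.02]
shaft end tool z -0.026605707532246357
ring z -0.02623575655790475
```

Request:
play_rows:
  increments: [0.03,0,0,-0.0005,0,0.03,0,0,0,0,0.03,0,0,0,0,0.03,0,0,0,0]

```text
time: 17.5
ee_pos: [0.5738, -0.0998, 0.1131]
orientation: [-0.504, -3.098, -0.001]
force: [-5.1, 1.5, -1.7]
width: 0.434
```

```bash
python3 chk.py
```

```text
t 17.50 pos [ 0.5738 -0.0998  0.1131] xang 161.51 tilt 0.165 | shift(now axes) [ 0.001  -0.0004 -0.0004] twist 0.0001 rad | F [-5.1  1.5 -1.7] w 0.0371 j [-0.3   0.49 -0.27  0.82  0.    0.02]
shaft end tool z -0.026321914203063637
ring z -0.02620979276948654
```

Request:
play_rows:
  increments: [0.03,0,0,0,0,0.03,0,0,0,0,0.03,0,0,0,0,0.03,0,0,0,0,0.03,0,0,0,0]

```text
time: 18.05
ee_pos: [0.5739, -0.0998, 0.1131]
orientation: [-0.504, -3.098, -0.001]
force: [-5.5, 0.9, -2.9]
width: 0.431
```

```bash
python3 chk.py && python3 -c "
from cell import *
close_job()"
```

```text
t 18.05 pos [ 0.5739 -0.0998  0.1131] xang 161.51 tilt 0.163 | shift(now axes) [ 0.001  -0.0004 -0.0004] twist 0.0002 rad | F [-5.5  0.9 -2.9] w 0.0368 j [-0.3   0.49 -0.27  0.82  0.    0.02]
shaft end tool z -0.02631380403722179
ring z -0.02623632591826211
the job is handed in; nothing more can be done
```

The job is handed in at 18 s on the robot's clock. The collar is over the shaft, still held and pressed lightly towards the unit's back.

**What I did:** I pinched the bare shaft across its flat and turned it about 31° clockwise so the flat faces the index rib. I then let go, looked again, gripped the collar by its wrench faces and lowered it over the shaft with the screw to the flat. There was no contact force on the way down.

**Last checks:**
- **Flat:** before the collar went on, its direction measured 161.6° against about 161.5° for the unit's front.
- **Height:** the collar's top is level with the shaft's end to about 0.1 mm by the wrist camera.
- **Upright:** the tool is tilted 0.16°.
- **Press:** the force is steady at about 5.5 N towards the back, along the flat's normal to within about 10°.

**Not a clean match:**
- **Tip on the flat:** I infer the contact from the force and from the collar stopping. It had moved about 1.2 mm back from centred, against an expected 1.5 mm, which is within the camera calibration error. The tip itself was not seen touching.
- **Vertical friction:** a small force of 2 to 3 N remains from levelling the collar while it was pressed.

The spacer and the beaker were not touched.

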